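Hold the dusting stencil over the plated bake

ROBOT

A 6-joint arm with a two-finger parallel gripper is mounted at the origin on a cart in front of the work surface, level with it; the furniture and walls round the work are solid. World frame = base frame: x ahead of the robot, y to its left, z up, the work surface at z = 0. Lengths are in m, angles in rad, forces in N, time in s.
With the tool pointing down it reaches from about 0.25 to 0.725 m from the base axis. Payload 4 kg.
Tool frame: the origin (TCP) lies at the very end of the fingers, on their centre line; the grasp point (between the pads) lies 19 mm behind it; z points along the fingers, y is the line along which they close (so a half turn about z gives the same grasp; the last joint's range is limited). The gripper opens to 85 mm and grips with 20 to 120 N. Pads are 22 mm wide; open, the fingers measure 114 mm over their backs; the gripper's body (76 mm by 85 mm) begins 54 mm behind the grasp point. The pads swing forward as they close: fully open they stand 13 mm farther back than shut.
Start: joints at [1.232, 0.241, 0.005, 1.335, 0, 1.571], TCP at [0.166, 0.472, 0.201] pointing down, gripper open.
Joint ranges: [-2.72, 2.72], [-1.05, 1.87], [-1.09, 1.28], [-1.99, 2.15], [-1.42, 1.44], [-3.14, 3.14]. Speed limits (rad/s): [2.79, 2.79, 3.14, 3.14, 3.14, 3.14].

INTERFACE

Orientations are given as a unit quaternion [x, y, z, w].
In Python, from workcell import bot, vision, workorder gives the robot as it stands.
- The arm moves only by the shell command python3 -m creep 'ROWS' [OPENING]. ROWS is JSON, a list of rows, each a list of 2 entries, a list of its own where there are three numbers: the shift along the tool's x, y, z in mm, then the turn, a rotation vector about the tool's x, y, z in rad. In form: [[[dx, dy, dz], [wx, wy, wz]], ...]. A call has 1 to 12 rows; each row shifts and turns the commanded pose from where the row before left it, along the tool's axes as they then stand; what a row does not reach is not made up. A row lasts 1/8 s, in which the tool goes at most 62.5 mm and 10.7 degrees, less where a joint would pass 70% of its speed; a pose out of reach is approached as far as the arm can. A call is refused whole if a number of a shift passes 62.5 or a number of a turn 0.188, either way. A call with a gripper value outside its range is refused whole. OPENING is the finger opening in mm, from 0 to 85.4, set as the call begins (- or left out, the last holds). The fingers move at their own pace and stop on an object; the grip force is fixed at half the most. Time passes only in rows, so rows that do not move let the fingers close. It gives the time, the measured TCP pose, the force, the opening and the grip force at its end, in the units of the state.
- bot.get_obs(): the state, without advancing time (a new reading comes with each control period).
- vision.camera(name): name is "scene" or "top" or "wrist"; returns a dict with "image" (384x512x3 uint8, blue, green, red), "z_map" (384x512 float32, m along the optical axis (not along the pixel's ray), 0 where there is no reading), "K" (3x3 intrinsics, pixels), "rvec" (rotation vector, rad) and "tvec" (3), from world to camera coordinates, as OpenCV has them; the wrist camera has in their place "tool_from_camera" (4x4, takes a point from camera to tool coordinates, whose origin is the TCP and whose axes are the flange's). Camera axes: x right, y down, z forward; pixel columns grow to the right and rows downward; lengths in m; the calibration is good to about 2 mm. A picture is of the moment at which its call begins: read the wrist's pose just before it.
- workorder.job_done(): hands the job in; it is judged then, once.
Trained networks look in a picture, given as the dict that the camera call returned (one of the last four; its "shot" number tells which), for a name from the list of things; names that differ only in an ending like _2 or _b are one class to them, and where a whole thing is asked for, a point or a joint stands for the part that bears it (a point fixed in the world has none). Each returns a list of dicts, best first, with "score" (0 to 1); they miss things now and then, are a little off and sometimes report something else, mostly with a low value. They report only what shows in the picture. A call takes as long as a camera call. They do not tell look-alikes from the thing itself.
- vision.spot_in(picture, query): "position" ([column, row] in pixels, amid what is visible of it).
- vision.place_of(picture, query): "position" ([column, row] in pixels: a listed point, or the origin of a listed thing).
The state is a dict: "clock": time; "joint_pos": joint angles; "joint_vel": joint speeds; "tau": joint torques, N m; "eef_pos": TCP position; "tool_rot": TCP orientation; "ft_force": force on the tool from outside, world axes, zero at the start; "ft_torque": the same for the moment, N m; "grip_width": finger opening in m; "grasp_force": force on a finger pad.
Only numpy, scipy, OpenCV 4.12 (cv2) and the standard library are available. Lean on these libraries where they do the work, as an engineer would, in place of code of your own. Each camera call takes 0.05 s, during which the arm holds its last target. There are 200 camera calls.

TASK

I am about to dust the bake that stands on the round wooden board with icing sugar, and I need you to hold the stencil for me. First, while your hand is free, pull the red press-on cap straight up off the steel sugar shaker and set it down gently, open side down, in the middle of the white saucer; then pick up the stencil by its handle, lift it over the bottle and jar and hold it level and centred over the crust of that bake, about 1 cm above it without ever touching it. Finish while still holding the stencil there, and leave the bakes, the sauce bottle, both spice jars, the salt shaker and the timer where they stand.

Things in the scene. Friction and masses are not known exactly. Their poses are not given: they have to be found in the camera images.
- cap: red ribbed plastic press-on cap of the sugar shaker, 48 mm across, 36 mm tall, hollow; origin: centre of its open lower rim, z up through its closed top. It starts on the shaker's neck, rim 100 mm and top 136 mm above the table. Four sprung balls in the neck catch behind a bead in the rim: about 10 N straight up snaps it off, free after 10 mm, clear of the neck after 32 mm
- shaker: steel sugar shaker, 60 mm across with a shoulder that narrows to a 34 mm neck from 86 to 100 mm up, sitting fast in a black holder 86 mm across whose suction foot holds it to the table (it does not move). Origin at the centre of its foot on the table, z up
- saucer: white saucer, 124 mm across, 11 mm high at the rim, with a flat floor about 76 mm across that lies 4 mm above its foot; loose; origin at the centre of its underside, z up
- stencil: dusting stencil: steel sheet with flower cut-outs, 112 mm across, 2 mm thick. Origin: centre of the sheet's underside, z up. Cranked handle along -x: wires rise from the rim to a straight level wooden grip, x = -86 to -168 mm, 14 mm wide (y), 18 mm tall, its middle at z = 44 mm. About 80 g, mostly in the sheet. Starts flat on the 5 mm thick grey towel, right front of the table
- board: round light wooden serving board, 160 mm across and 24 mm thick, fixed to the table; origin at the centre of its underside. It stands at one or the other of the two bakes' places
- bake: the bake on the board: dark steel baking cup, 128 mm across, with a golden puffed crust whose top lies 101 mm above the cup's foot; solid crust, 0.62 kg, loose; origin at the centre of its foot, z up
- crust_top (a point): the middle of the top of the crust of the bake on the board, 101 mm above the cup's foot; z up
- other_bake: the other bake, alike, which stands directly on the table; origin at the centre of its foot
- oil_bottle: white sauce bottle with cap, 185 mm tall, 49 x 80 mm; stands on the towel with the red-lidded jar, between the stencil and the bakes; origin at the centre of its foot
- spice_jar_a: spice jar with a red lid, 106 mm tall, 45 mm across, beside the sauce bottle; origin at the centre of its foot
- spice_jar_b: spice jar with a yellow lid, 106 mm tall, 42 mm across, at the back; origin at the centre of its foot
- cup_press: the bench press behind the stencil, fixed, its head raised: an obstacle that lies within 150 mm in front of, 185 mm behind and 200 mm to either side of its origin and reaches 0.42 m above the table; origin at the centre of its underside, front towards the robot
- salt_shaker: grey salt shaker at the back, 90 mm tall, 44 mm across; origin at the centre of its foot
- dial_timer: cream dial timer at the back, 61 mm across, 43 mm tall; origin at the centre of its foot
There are look-alikes about, which are no part of the job. What is shaped like the cap but pink or purple is not meant.

How it is judged:
On the way, in this order (a step that is already met when the one before it is completed fails the run):
1. the cap has been set down in the saucer, open side down, and let go (horizontal distance between cap and saucer below 0.03 m and z of cap in the frame of saucer below 0.01 m and angle between cap's own z axis and vertical below 0.15 rad and contact force between cap and the fingers below 0.1 N and linear speed of cap below 0.03 m/s), for 0.2 s.
2. the stencil has been lifted off the table in the fingers (height (world z) of stencil above 0.06 m and contact force between stencil and the fingers above 0.5 N), for 0.2 s.
At the end, for the whole second after the job is handed in: Stencil held still in the fingers, centre within 10 mm of the crust's middle, sheet 2 to 25 mm above the crust's top, level within 0.10 rad, touching nothing else; bake upright on its board (within 25 mm); cap open side down within 30 mm of the saucer's middle, released (horizontal distance between stencil and crust_top below 0.01 m and z of stencil in the frame of crust_top between 0.002 and 0.025 m and angle between stencil's own z axis and vertical below 0.1 rad and linear speed of stencil below 0.02 m/s and contact force between stencil and the fingers above 0.5 N and contact force between stencil and bake below 0.1 N and contact force between stencil and oil_bottle below 0.1 N and contact force between stencil and other_bake below 0.1 N and contact force between stencil and shaker below 0.1 N and contact force between stencil and cup_press below 0.1 N and angle between bake's own z axis and vertical below 0.05 rad and horizontal distance between bake and board below 0.025 m and horizontal distance between cap and saucer below 0.03 m and z of cap in the frame of saucer below 0.01 m and angle between cap's own z axis and vertical below 0.15 rad and contact force between cap and the fingers below 0.1 N); the arm keeps its last pose, push and grip.
It fails at once if the stencil touches a crust or a baking cup (contact force between stencil and bake above 0.3 N or contact force between stencil and other_bake above 0.3 N).
It fails at once if the cap is dropped into the saucer (faster than 0.45 m/s) (horizontal distance between cap and saucer below 0.06 m and z of cap in the frame of saucer below 0.02 m and linear speed of cap above 0.45 m/s).
It fails at once if a bake is pushed more than 20 mm (distance of any of bake, other_bake from where it was at the start of the episode above 0.02 m).
It fails at once if the saucer is shoved more than 40 mm (distance of saucer from where it was at the start of the episode above 0.04 m).
It fails at once if the bottle, a spice jar, the salt shaker or the timer is moved more than 20 mm (distance of any of oil_bottle, spice_jar_a, spice_jar_b, salt_shaker, dial_timer from where it was at the start of the episode above 0.02 m).
It also fails if it takes over 67 s, if anything falls off the work surface, if the arm or the gripper's body presses on something with over 40 N, if the wrist force passes 120 N, or if a joint passes its speed limit or range.

## Working session

There is one attempt and no reset: what is moved stays moved. The work goes in short steps, Python scripts to look and compute and a shell command to move; the robot and the scene stay as the last step left them, time stands still between calls to the robot, and variables do not carry over. Pictures are saved under pics/ and viewed, at most 10 in all, crops included, and the job is handed in when it is done.

```bash
mkdir -p pics; cat > h.py <<'E'
import numpy as np, cv2
from workcell import bot, vision, workorder
from scipy.spatial.transform import Rotation as R
def world(p, uv, z=None):
    """pixel -> world; z: intersect plane of that height, else use depth"""
    K=p["K"]; ray=np.linalg.inv(K)@np.array([uv[0],uv[1],1.])
    if "rvec" in p:
        Rm=cv2.Rodrigues(np.array(p["rvec"],float))[0]; c=-Rm.T@np.ravel(p["tvec"]); d=Rm.T@ray
    else:
        T=p["Tw"]; c=T[:3,3]; d=T[:3,:3]@ray
    if z is None:
        u,v=int(round(uv[0])),int(round(uv[1])); w=p["z_map"][max(0,v-1):v+2,max(0,u-1):u+2]; w=w[w>0]
        s=np.median(w) if len(w) else np.nan
    else: s=(z-c[2])/d[2]
    return c+s*d
def cloud(p):
    v,u=np.nonzero(p["z_map"]>0); s=p["z_map"][v,u]
    ray=np.linalg.inv(p["K"])@np.array([u,v,np.ones_like(u)])*s
    if "rvec" in p:
        Rm=cv2.Rodrigues(np.array(p["rvec"],float))[0]; return (Rm.T@(ray-np.reshape(p["tvec"],(3,1)))).T,p["image"][v,u],u,v
    T=p["Tw"]; return (T[:3,:3]@ray).T+T[:3,3],p["image"][v,u],u,v
def cam(n):
    o=bot.get_obs(); p=vision.camera(n)
    if n=="wrist":
        T=np.eye(4); T[:3,:3]=R.from_quat(o["tool_rot"]).as_matrix(); T[:3,3]=o["eef_pos"]; p["Tw"]=T@np.array(p["tool_from_camera"])
    return p
E
cat > a.py <<'E'
from h import *
o=bot.get_obs(); print(o["eef_pos"],o["tool_rot"],o["clock"])
print(R.from_quat(o["tool_rot"]).as_matrix().round(2))
H=dict(cap=0,shaker=0,saucer=0,stencil=.005,board=0,bake=0,crust_top=.125,other_bake=0,oil_bottle=.005,spice_jar_a=.005,spice_jar_b=0,cup_press=0,salt_shaker=0,dial_timer=0); H["cap"]=.1
ims=[]
for n in("top","scene"):
    p=cam(n); cv2.imwrite(f"pics/{n}.png",p["image"]); np.savez(f"{n}.npz",**{k:np.array(v) for k,v in p.items()})
    for q,z in H.items():
        try: r=vision.place_of(p,q)
        except Exception as e: print(q,e);continue
        print(n,q,[(round(x["score"],2),np.round(x["position"]).astype(int).tolist(),world(p,x["position"],z)[:2].round(3).tolist()) for x in r[:4]])
E
python3 a.py
```

```text
[0.16595683 0.47091217 0.19980185] [ 1.68605873e-01  9.85682978e-01 -1.04562809e-03 -1.84024407e-04] 0.0
[[-0.94  0.33 -0.  ]
 [ 0.33  0.94 -0.  ]
 [ 0.   -0.   -1.  ]]
top cap [(0.76, [171, 136], [0.731, 0.395]), (0.71, [260, 238], [0.42, 0.135]), (0.68, [130, 226], [0.464, 0.519])]
top shaker [(0.77, [259, 239], [0.413, 0.137]), (0.67, [236, 128], [0.771, 0.201]), (0.58, [321, 243], [0.394, -0.063])]
top saucer []
top stencil [(0.63, [258, 235], [0.423, 0.14]), (0.6, [365, 247], [0.378, -0.2])]
top board []
top bake [(0.82, [236, 181], [0.598, 0.205])]
top crust_top [(0.78, [239, 184], [0.58, 0.192]), (0.3, [238, 181], [0.588, 0.196])]
top other_bake [(0.57, [175, 193], [0.564, 0.404])]
top oil_bottle [(0.78, [298, 243], [0.396, 0.011]), (0.3, [175, 192], [0.567, 0.402])]
top spice_jar_a [(0.8, [255, 138], [0.737, 0.142]), (0.6, [320, 246], [0.386, -0.057])]
top spice_jar_b [(0.8, [255, 138], [0.738, 0.142]), (0.6, [320, 246], [0.385, -0.058])]
top cup_press []
top salt_shaker [(0.7, [235, 127], [0.775, 0.206])]
top dial_timer [(0.69, [211, 139], [0.738, 0.283]), (0.63, [241, 186],
[... 358 characters left out ...]
 [358, 325], [0.383, -0.209])]
scene board [(0.59, [258, 213], [0.596, 0.204])]
scene bake [(0.67, [260, 213], [0.6, 0.199])]
scene crust_top [(0.63, [260, 184], [0.585, 0.189])]
scene other_bake [(0.92, [204, 197], [0.565, 0.402]), (0.73, [277, 286], [0.381, 0.005])]
scene oil_bottle [(0.74, [274, 283], [0.383, 0.014])]
scene spice_jar_a [(0.71, [298, 197], [0.732, 0.13]), (0.65, [299, 291], [0.396, -0.051])]
scene spice_jar_b [(0.71, [298, 197], [0.738, 0.133]), (0.65, [299, 291], [0.4, -0.05])]
scene cup_press []
scene salt_shaker [(0.47, [284, 188], [0.758, 0.2])]
scene dial_timer [(0.64, [259, 182], [0.744, 0.293]), (0.38, [272, 282], [0.386, 0.022]), (0.28, [245, 259], [0.412, 0.127])]
```

```bash
python3 -c "
import cv2
a=cv2.imread('pics/top.png')[90:290,80:420];cv2.imwrite('pics/top_c.png',cv2.resize(a,None,fx=2.3,fy=2.3,interpolation=3))
a=cv2.imread('pics/scene.png')[130:360,100:420];cv2.imwrite('pics/scene_c.png',cv2.resize(a,None,fx=2.4,fy=2.4,interpolation=3))"
```

```text
(no output)
```

View pics/top_c.png

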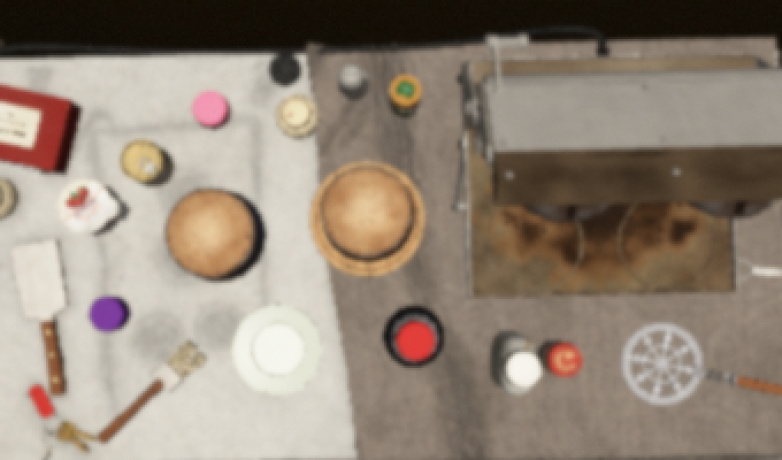

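View pics/scene_c.png

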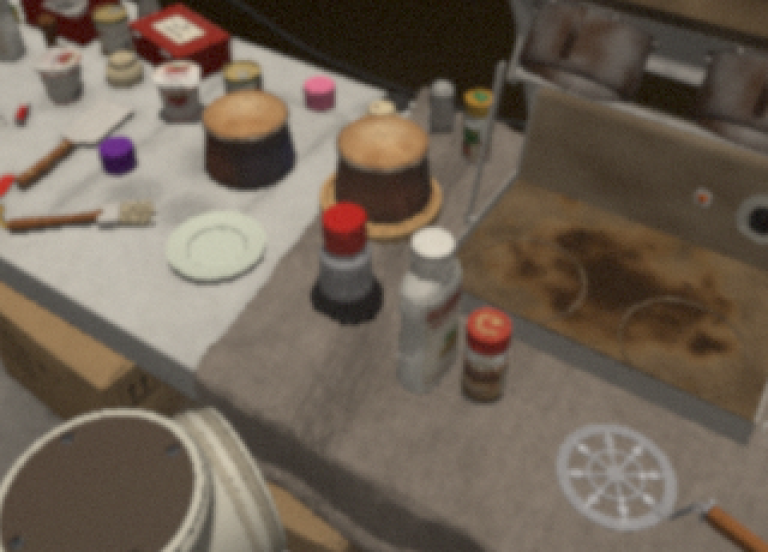

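The top view shows the red cap on its shaker at about (260,238). Things that could be mistaken for it are the purple cap (127,226), the pink cap (171,137) and the red jar lid with a "C" (325,246). I choose the one on the shaker at (260,238), since it is plain red and sits on a steel body in a black holder. The saucer is at (200,242), the board bake at (240,182), the other bake at (173,192), and the stencil at (368,248) with its handle pointing right.

```bash
cat > m.py <<'E'
from h import *
def fit(xy):
    xy=xy.astype(np.float32); 
    c,r=cv2.minEnclosingCircle(xy[:,None]); return np.round(c,4),round(r,4),xy.mean(0).round(4),len(xy)
ims={}
for n in("top","scene"):
    p=dict(np.load(f"{n}.npz",allow_pickle=True)); P,C,u,v=cloud(p); C=C.astype(int)
    near=lambda x,y,r:np.hypot(P[:,0]-x,P[:,1]-y)<r
    red=(C[:,2]>C[:,1]+60)&(C[:,2]>C[:,0]+60)
    m=near(.415,.137,.05)&red&(P[:,2]>.125); print(n,"cap",fit(P[m,:2]),np.median(P[m,2]))
    m=near(.40,.325,.09)&(P[:,2]>.005)&(P[:,2]<.03); print(n,"saucer",fit(P[m,:2]),np.median(P[m,2]))
    for x,y in((.59,.2),(.565,.4)):
        m=near(x,y,.1)&(P[:,2]>.085); print(n,"crust",fit(P[m,:2]),np.percentile(P[m,2],[50,98]))
    m=near(.59,.2,.1)&(P[:,2]>.015)&(P[:,2]<.035); print(n,"board",fit(P[m,:2]))
    m=near(.39,.0,.06)&(P[:,2]>.15);print(n,"bottle",fit(P[m,:2]),P[m,2].max())
    m=near(.39,-.055,.04)&(P[:,2]>.09)&(P[:,2]<.125);print(n,"jar",fit(P[m,:2]))
    m=near(.35,-.33,.12)&(P[:,2]>.035)&(P[:,2]<.08)&(P[:,0]<.42)
    if m.sum()>5: 
        q=P[m]; e=cv2.PCACompute(q[:,:2],None); print(n,"handle",e[0],e[1][0],q.min(0),q.max(0),len(q))
    uv=[(366,248)]
p=dict(np.load("top.npz")); cv2.imwrite("pics/cap.png",cv2.resize(p["image"][205:275,180:400],None,fx=3.6,fy=3.6,interpolation=2))
E
python3 m.py
```

```text
top cap (array([0.4214, 0.1348]), 0.0239, array([0.4214, 0.1347], dtype=float32), 218) 0.13740600650265733
top saucer (array([0.4003, 0.3254]), 0.0897, array([0.4048, 0.3229], dtype=float32), 1068) 0.009267457494369639
top crust (array([0.5884, 0.1936]), 0.0599, array([0.5875, 0.1934], dtype=float32), 1251) [0.11806303 0.12911152]
top crust (array([0.566 , 0.4009]), 0.0596, array([0.5654, 0.3996], dtype=float32), 1131) [0.09440815 0.10490827]
top board (array([0.5901, 0.1999]), 0.0999, array([0.5759, 0.1971], dtype=float32), 823)
top bottle (array([0.3881, 0.0061]), 0.0321, array([0.39  , 0.0092], dtype=float32), 283) 0.1976063003958649
top jar (array([ 0.3912, -0.0567]), 0.0228, array([ 0.3921, -0.0551], dtype=float32), 197)
top handle [[ 0.34864848 -0.32193975]] [0.23128077 0.97288705] [ 0.3332801  -0.37612384  0.03773406] [ 0.36455136 -0.2720424   0.06666807] 151
scene cap (array([0.4197, 0.1328]), 0.0245, array([0.4168, 0.1309], dtype=float32), 210) 0.1344882515285106
scene saucer (array([0.4078, 0.3224]), 0.0631, array([0.408 , 0.3242], dtype=float32), 556) 0.007846609515437832
scene crust (array([0.5858, 0.1925]), 0.0607, array([0.5706, 0.182 ], dtype=float32), 905) [0.11296089 0.12388302]
scene crust (array([0.5645, 0.3986]), 0.0564, array([0.5567, 0.3917], dtype=float32), 496) [0.09233931 0.10013628]
scene board (array([0.5867, 0.19  ]), 0.0848, array([0.559 , 0.1629], dtype=float32), 401)
scene bottle (array([0.3835, 0.0012]), 0.0288, array([0.3776, 0.0018], dtype=float32), 450) 0.19236776352469206
scene jar (array([ 0.3902, -0.0476]), 0.033, array([ 0.3855, -0.054 ], dtype=float32), 370)
scene handle [[ 0.34246769 -0.33027633]] [0.2322373  0.97265916] [ 0.32897376 -0.38140554  0.0356123 ] [ 0.36187876 -0.27630173  0.0600704 ] 508
```

View pics/cap.png

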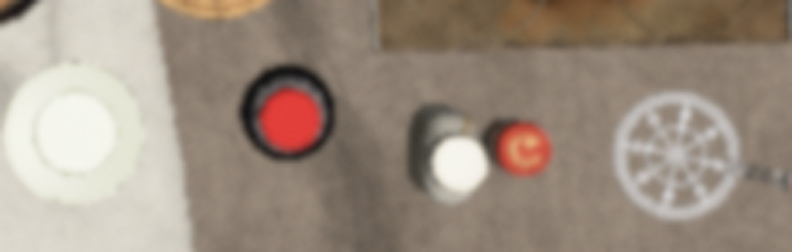

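Choice confirmed: the plain red cap on the steel shaker is at about (260,238) in the top view, and the red lid with a "C" belongs to the spice jar. Next I move over the cap.

```bash
python3 -m creep '[[[-20,-13,0],[0,0,0]],[[-39,-26,0],[0,0,0]],[[-39,-26,0],[0,0,0]],[[-39,-26,0],[0,0,0]],[[-39,-26,0],[0,0,0]],[[-39,-26,0],[0,0,0]],[[-39,-26,0],[0,0,0]],[[-39,-26,0],[0,0,0]],[[-39,-26,0],[0,0,0]],[[-20,-12,0],[0,0,0]],[[0,0,0],[0,0,0]],[[0,0,0],[0,0,0]]]' 85
cat > cap.py <<'E'
from h import *
o=bot.get_obs(); Rt=R.from_quat(o["tool_rot"]).as_matrix(); print(o["eef_pos"].round(4) if hasattr(o["eef_pos"],"round") else o["eef_pos"],o["joint_pos"])
p=cam("wrist"); P,C,u,v=cloud(p); C=C.astype(int)
m=(C[:,2]>C[:,1]+60)&(C[:,2]>C[:,0]+60)&(P[:,2]>.122)&(P[:,2]<.15)&(np.hypot(P[:,0]-.42,P[:,1]-.134)<.05)
print(m.sum())
if m.sum()>10:
    c,r=cv2.minEnclosingCircle(P[m,:2].astype(np.float32)[:,None]); print(c,r,np.median(P[m,2]))
t=np.array([.4205,.134,.107]); print("tool mm to .4205,.134",(Rt.T@(t-o["eef_pos"])*1000).round(1))
cv2.imwrite("pics/w1.png",p["image"])
E
python3 cap.py
```

```text
clock: 3.0
eef_pos: [0.4203, 0.1352, 0.2006]
tool_rot: [0.169, 0.986, 0.0, -0.0]
ft_force: [-0.4, 0.5, 0.2]
grip_width: 0.0851
grasp_force: 0.0
[0.4203 0.1352 0.2006] [ 3.10825650e-01  1.25252711e-01 -1.37633966e-01  1.30834286e+00
  4.34631693e-04  6.49480215e-01]
2338
(0.4180290102958679, 0.13679909706115723) 0.0233642365783453 0.1356731929339205
tool mm to .4205,.134 [-0.7 -1.  93.6]
```

```bash
python3 -m creep '[[[0,0,15],[0,0,0]],[[0.5,0.5,20],[0,0,0]],[[0,0,20],[0,0,0]],[[0,0,15],[0,0,0]],[[0,0,12],[0,0,0]],[[0,0,8],[0,0,0]],[[0,0,4],[0,0,0]],[[0,0,0],[0,0,0]]]' 85 ; python3 -m creep '[[[0,0,0],[0,0,0]],[[0,0,0],[0,0,0]],[[0,0,0],[0,0,0]],[[0,0,0],[0,0,0]],[[0,0,0],[0,0,0]],[[0,0,0],[0,0,0]],[[0,0,0],[0,0,0]],[[0,0,0],[0,0,0]]]' 40
```

```text
clock: 4.05
eef_pos: [0.4205, 0.1355, 0.1067]
tool_rot: [0.169, 0.986, 0.0, 0.0]
ft_force: [0.6, 0.8, -1.2]
grip_width: 0.0848
grasp_force: 0.0
clock: 5.05
eef_pos: [0.4204, 0.1355, 0.1067]
tool_rot: [0.169, 0.986, -0.0, 0.0]
ft_force: [0.4, -1.1, 0.6]
grip_width: 0.0397
grasp_force: 0.0
```

```bash
python3 - <<'E'
from h import *
o=bot.get_obs(); print(o["ft_force"],o["grip_width"],o["grasp_force"])
p=cam("scene"); w=cam("wrist")
a=cv2.resize(p["image"][170:290,170:330],(533,400),interpolation=2); b=cv2.resize(w["image"],(267,200))
im=np.zeros((400,800,3),np.uint8); im[:,:533]=a; im[:200,533:]=b; cv2.imwrite("pics/g1.png",im)
E
```

```text
[ 0.405103   -1.10687057  0.6035655 ] 0.03974996726675371 0.0
```

View pics/g1.png

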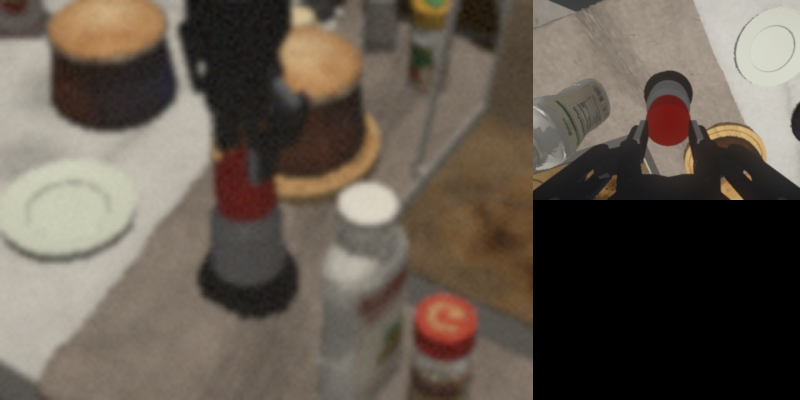

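The scene crop (left) shows the right finger beside the upper part of the red cap at about (262,165). The wrist crop shows the cap at (668,120), ahead of the fingertips. So the fingers seem to have missed the cap along tool x, and I'll check this in the depth data.

```bash
python3 - <<'E'
from h import *
w=cam("wrist"); print(np.array(w["tool_from_camera"]).round(3))
P,C,u,v=cloud(w); o=bot.get_obs(); Rt=R.from_quat(o["tool_rot"]).as_matrix(); L=(P-o["eef_pos"])@Rt*1000; C=C.astype(int)
red=(C[:,2]>C[:,1]+50)&(C[:,2]>C[:,0]+50)&(np.abs(L)<60).all(1)
q=L[red]; print("cap tool",np.percentile(q,[1,50,99],axis=0).round(1))
t=q[q[:,2]<np.percentile(q[:,2],2)+6]; print("cap top",t.min(0).round(1),t.max(0).round(1))
f=(C.max(1)<70)&(np.abs(L[:,1])<50)&(L[:,2]<8)&(L[:,2]>-45)&(np.abs(L[:,0])<45)&(~red)
for a,b in((-50,0),(0,50)):
    g=L[f&(L[:,1]>a)&(L[:,1]<b)]; print("finger",len(g),np.percentile(g,[1,50,99],axis=0).round(1) if len(g) else "")
s=cam("scene"); P,C,u,v=cloud(s); C=C.astype(int); L=(P-o["eef_pos"])@Rt*1000
red=(C[:,2]>C[:,1]+40)&(C[:,2]>C[:,0]+40)&(np.abs(L)<60).all(1); print("scene cap",np.percentile(L[red],[1,50,99],axis=0).round(1))
g=L[(C.max(1)<70)&(np.abs(L[:,1])<60)&(np.abs(L[:,0])<45)&(L[:,2]<20)&(L[:,2]>-50)]; print("scene dark",np.percentile(g,[1,50,99],axis=0).round(1))
E
```

```text
[[-0.    -0.956 -0.292  0.075]
 [ 1.     0.    -0.001  0.   ]
 [ 0.001 -0.292  0.956 -0.173]
 [ 0.     0.     0.     1.   ]]
cap tool [[-18.8 -19.9 -30.4]
 [  8.1   0.1 -28.8]
 [ 25.5  20.3   0.9]]
cap top [-20.8 -22.1 -35.5] [ 25.6  22.2 -24.2]
finger 159 [[ -4.9 -32.  -45. ]
 [  7.9 -19.7 -41.3]
 [ 12.6 -19.5 -34.6]]
finger 187 [[ -8.2  20.2 -44.9]
 [  7.1  20.4 -41. ]
 [ 12.6  32.3 -32.9]]
scene cap [[-10.4 -26.6 -29.9]
 [ 11.4 -14.5 -20.8]
 [ 23.3  16.6   4.2]]
scene dark [[-13.2 -34.9 -49.7]
 [  0.2  16.4 -42.5]
 [ 14.3  21.   19.1]]
```

```bash
python3 - <<'E'
from h import *
o=bot.get_obs(); Rt=R.from_quat(o["tool_rot"]).as_matrix()
for n in("wrist","scene"):
    w=cam(n); P,C,u,v=cloud(w); L=(P-o["eef_pos"])@Rt*1000; C=C.astype(int)
    red=(C[:,2]>C[:,1]+30)&(C[:,2]>C[:,0]+30)
    for lo in range(-60,15,6):
        m=(np.abs(L[:,0])<20)&(np.abs(L[:,1])<50)&(L[:,2]>=lo)&(L[:,2]<lo+6)
        s=m&~red; r=m&red
        print(n,lo,"nonred",s.sum(),np.percentile(L[s,1],[2,50,98]).round(0) if s.any() else "", "x",np.percentile(L[s,0],[2,98]).round(0) if s.any() else "",C[s].mean(0).round(0) if s.any() else "","| red",r.sum(),np.percentile(L[r,1],[2,98]).round(0) if r.any() else "")
cv2.imwrite("pics/g2.png",cv2.resize(cam("wrist")["image"][120:384,100:412],(709,600),interpolation=2))
E
```

```text
wrist -60 nonred 597 [-32.  20.  33.] x [-8. 13.] [51. 55. 62.] | red 4 [21. 34.]
wrist -54 nonred 506 [-33. -19.  33.] x [-8. 13.] [52. 56. 63.] | red 0 
wrist -48 nonred 462 [-32. -19.  33.] x [-9. 13.] [55. 59. 66.] | red 0 
wrist -42 nonred 338 [-31.   0.  32.] x [-8. 12.] [59. 62. 72.] | red 3 [-20. -20.]
wrist -36 nonred 48 [-26.  20.  26.] x [-9. 12.] [73. 79. 95.] | red 255 [-20.  20.]
wrist -30 nonred 10 [11. 17. 23.] x [-19.   9.] [ 91. 101. 130.] | red 4740 [-19.  20.]
wrist -24 nonred 6 [-18.  23.  23.] x [ 9. 10.] [ 98. 109. 135.] | red 94 [-23.  23.]
wrist -18 nonred 4 [-20.  23.  24.] x [ 5. 10.] [ 94. 104. 130.] | red 55 [-23.  22.]
wrist -12 nonred 4 [22. 23. 23.] x [ 9. 13.] [ 72.  78. 104.] | red 52 [-23.  21.]
wrist -6 nonred 5 [19. 23. 23.] x [10. 17.] [65. 67. 93.] | red 48 [-23.  21.]
wrist 0 nonred 2 [18. 19. 21.] x [14. 18.] [64. 66. 92.] | red 25 [-21.  21.]
wrist 6 nonred 6 [-17.  17.  20.] x [13. 19.] [68. 69. 93.] | red 1 [-19. -19.]
wrist 12 nonred 213 [-25. -12.  26.] x [ 4. 20.] [83. 84. 92.] | red 3 [-18. -17.]
scene -60 nonred 27 [-36.  17.  20.] x [-9. 10.] [37. 39. 43.] | red 0 
scene -54 nonred 32 [-36. -23.  27.] x [-10.  11.] [41. 44. 49.] | red 0 
scene -48 nonred 32 [-36. -24.  22.] x [-9. 10.] [39. 43. 48.] | red 0 
scene -42 nonred 20 [-33.  18.  23.] x [-8. 10.] [39. 46. 55.] | red 0 
scene -36 nonred 18 [-29.  18.  23.] x [-10.   9.] [39. 45. 64.] | red 4 [-21.  -0.]
scene -30 nonred 3 [11. 14. 18.] x [14. 19.] [59. 67. 94.] | red 93 [-25.  19.]
scene -24 nonred 0  x   | red 28 [-26. -13.]
scene -18 nonred 0  x   | red 23 [-26. -13.]
scene -12 nonred 0  x   | red 23 [-27. -13.]
scene -6 nonred 0  x   | red 27 [-27. -13.]
scene 0 nonred 3 [-26. -21. -20.] x [-15.   2.] [44. 50. 77.] | red 16 [-25. -12.]
scene 6 nonred 9 [-23. -21. -15.] x [-9. 17.] [52. 55. 78.] | red 1 [-23. -23.]
scene 12 nonred 47 [-27. -21.  13.] x [-17.  20.] [67. 69. 77.] | red 0
```

View pics/g2.png

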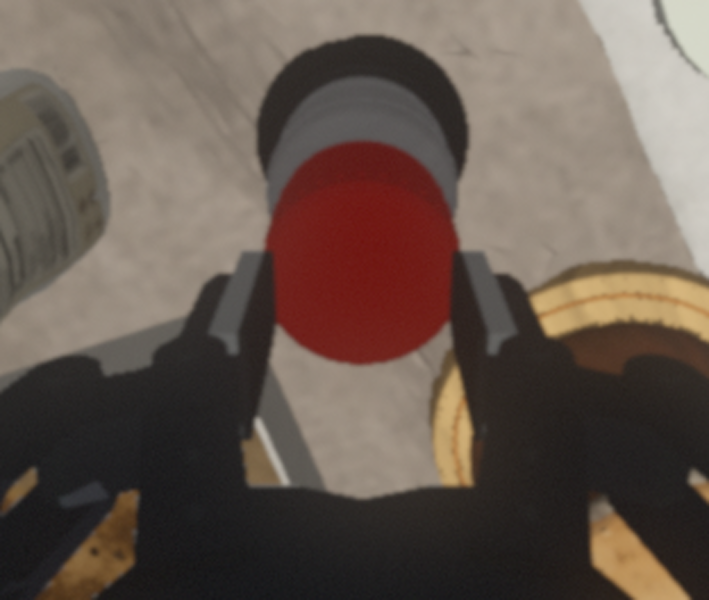

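The close wrist view shows the grey pad ends at (255,255) and (468,255) just above the cap top, with nothing between them. The fingertips therefore stand about 31 mm behind the reported TCP, roughly 25 mm more than stated once the pad swing is counted. Both cameras agree on this, so from here on I allow for it: I reopen, go about 32 mm lower and grip again.

```bash
python3 -m creep '[[[0,0,0],[0,0,0]],[[0,0,0],[0,0,0]],[[0,0,0],[0,0,0]],[[0,0,0],[0,0,0]],[[0,0,6],[0,0,0]],[[0,0,8],[0,0,0]],[[0,0,8],[0,0,0]],[[0,0,6],[0,0,0]],[[0,0,4],[0,0,0]],[[0,0,0],[0,0,0]]]' 85 ; python3 -m creep '[[[0,0,0],[0,0,0]],[[0,0,0],[0,0,0]],[[0,0,0],[0,0,0]],[[0,0,0],[0,0,0]],[[0,0,0],[0,0,0]],[[0,0,0],[0,0,0]],[[0,0,0],[0,0,0]]]' 40
```

```text
clock: 6.65
eef_pos: [0.4201, 0.1354, 0.0744]
tool_rot: [0.169, 0.986, -0.0, -0.0]
ft_force: [-0.4, 0.4, 0.1]
grip_width: 0.0852
grasp_force: 0.0
clock: 7.52
eef_pos: [0.4207, 0.1354, 0.0755]
tool_rot: [0.169, 0.986, 0.0, 0.001]
ft_force: [-2.0, -0.8, 5.3]
grip_width: 0.0477
grasp_force: 61.3
```

```bash
python3 -m creep '[[[0,0,-2],[0,0,0]],[[0,0,-3],[0,0,0]],[[0,0,-4],[0,0,0]],[[0,0,-5],[0,0,0]],[[0,0,-6],[0,0,0]],[[0,0,-8],[0,0,0]],[[0,0,-10],[0,0,0]],[[0,0,-10],[0,0,0]],[[0,0,-7],[0,0,0]],[[0,0,0],[0,0,0]]]'
cat > s.py <<'E'
from h import *
# cap in tool + saucer by wrist/top
o=bot.get_obs(); Rt=R.from_quat(o["tool_rot"]).as_matrix(); print(o["eef_pos"],o["grip_width"])
for n in("wrist","top"):
    w=cam(n); P,C,u,v=cloud(w); C=C.astype(int); L=(P-o["eef_pos"])@Rt*1000
    red=(C[:,2]>C[:,1]+40)&(C[:,2]>C[:,0]+40)&(np.abs(L)<70).all(1)
    q=L[red]; print(n,"cap",len(q),np.percentile(q,[1,50,99],axis=0).round(1) if len(q)>5 else "")
    m=(np.hypot(P[:,0]-.406,P[:,1]-.323)<.075)&(P[:,2]>.007)&(P[:,2]<.022)&(C.min(1)>110)
    q=P[m,:2].astype(np.float32)
    if len(q)>20: print(n,"saucer",cv2.minEnclosingCircle(q[:,None]),len(q))
E
python3 s.py
```

```text
clock: 8.78
eef_pos: [0.421, 0.1356, 0.1304]
tool_rot: [0.169, 0.986, 0.0, 0.001]
ft_force: [0.4, 0.0, -0.2]
grip_width: 0.0474
grasp_force: 68.1
[0.42095862 0.13564158 0.13043397] 0.04740174717993135
wrist cap 10418 [[-18.4 -22.1 -61.4]
 [  8.8   0.1 -59.9]
 [ 25.8  22.5 -28.1]]
wrist saucer ((0.40572699904441833, 0.32442066073417664), 0.06228103116154671) 7750
top cap 0 
top saucer ((0.40628838539123535, 0.3232175409793854), 0.07452001422643661) 792
```

The cap is off the neck and in the fingers. Now I carry it to the saucer.

```bash
python3 -m creep '[[[5,11.5,0],[0,0,0]],[[10,23,0],[0,0,0]],[[12,28,4],[0,0,0]],[[12,28,10],[0,0,0]],[[12,28,14],[0,0,0]],[[11,25,16],[0,0,0]],[[8,18,16],[0,0,0]],[[5,11.5,15],[0,0,0]],[[0,0,12],[0,0,0]],[[0,0,8],[0,0,0]],[[0,0,0],[0,0,0]],[[0,0,0],[0,0,0]]]'
python3 s.py
```

```text
clock: 10.38
eef_pos: [0.4077, 0.3233, 0.0352]
tool_rot: [0.169, 0.986, 0.0, 0.0]
ft_force: [-0.0, 0.3, 1.1]
grip_width: 0.0467
grasp_force: 68.2
[0.40771218 0.32325822 0.03523413] 0.04674734132167937
wrist cap 10269 [[-18.2 -21.8 -61.4]
 [  8.9   0.1 -59.9]
 [ 25.8  22.3 -28.6]]
wrist saucer ((0.4055361747741699, 0.3238632380962372), 0.061962228268384933) 2386
top cap 0 
top saucer ((0.42376166582107544, 0.3111777901649475), 0.056855708360672) 177
```

Centred. The rim is at about 0.060 and the floor at 0.004, so I lower about 53 mm and then feel for contact.

```bash
python3 -m creep '[[[0,0,8],[0,0,0]],[[0,0,14],[0,0,0]],[[0,0,14],[0,0,0]],[[0,0,8],[0,0,0]],[[0,0,4],[0,0,0]],[[0,0,2],[0,0,0]],[[0,0,2],[0,0,0]],[[0,0,1],[0,0,0]],[[0,0,0],[0,0,0]]]'
```

```text
clock: 11.6
eef_pos: [0.4073, 0.3236, -0.0181]
tool_rot: [0.169, 0.986, 0.0, 0.0]
ft_force: [-0.2, -0.6, -0.3]
grip_width: 0.047
grasp_force: 68.2
```

```bash
python3 -m creep '[[[0,0,1],[0,0,0]],[[0,0,1],[0,0,0]],[[0,0,0],[0,0,0]]]'; python3 -m creep '[[[0,0,0.7],[0,0,0]],[[0,0,0.7],[0,0,0]],[[0,0,0],[0,0,0]]]'
```

```text
clock: 11.98
eef_pos: [0.4072, 0.3236, -0.0203]
tool_rot: [0.169, 0.986, 0.0, 0.0]
ft_force: [-1.1, 0.1, -0.5]
grip_width: 0.0475
grasp_force: 68.2
clock: 12.35
eef_pos: [0.4072, 0.3236, -0.0204]
tool_rot: [0.169, 0.986, 0.0, 0.0]
ft_force: [-2.1, -1.0, 10.1]
grip_width: 0.0472
grasp_force: 69.1
```

Contact is felt, so I release and rise.

```bash
python3 -m creep '[[[0,0,-0.7],[0,0,0]],[[0,0,0],[0,0,0]],[[0,0,0],[0,0,0]],[[0,0,0],[0,0,0]],[[0,0,0],[0,0,0]],[[0,0,0],[0,0,0]],[[0,0,-3],[0,0,0]],[[0,0,-8],[0,0,0]],[[0,0,-15],[0,0,0]],[[0,0,-25],[0,0,0]],[[0,0,-40],[0,0,0]],[[0,0,-40],[0,0,0]]]' 64
python3 - <<'E'
from h import *
p=cam("wrist"); P,C,u,v=cloud(p); C=C.astype(int)
m=(C[:,2]>C[:,1]+50)&(C[:,2]>C[:,0]+50)&(np.hypot(P[:,0]-.406,P[:,1]-.323)<.06)
q=P[m]; t=q[q[:,2]>np.percentile(q[:,2],95)-.006]; print("top z",np.median(t[:,2]),cv2.minEnclosingCircle(t[:,:2].astype(np.float32)[:,None]))
m=(np.hypot(P[:,0]-.406,P[:,1]-.323)<.075)&(P[:,2]>.007)&(P[:,2]<.022)&(C.min(1)>100); print("saucer",cv2.minEnclosingCircle(P[m,:2].astype(np.float32)[:,None]))
print(bot.get_obs()["eef_pos"])
cv2.imwrite("pics/placed.png",p["image"])
E
```

```text
clock: 13.85
eef_pos: [0.4072, 0.3236, 0.1123]
tool_rot: [0.169, 0.986, 0.0, 0.0]
ft_force: [-0.2, 0.2, 0.0]
grip_width: 0.0642
grasp_force: 0.0
top z 0.03967230573591603 ((0.40424519777297974, 0.32502785325050354), 0.022902322933077812)
saucer ((0.4058637022972107, 0.3241230249404907), 0.06185862794518471)
[0.41016094 0.32592292 0.11822737]
```

View pics/placed.png

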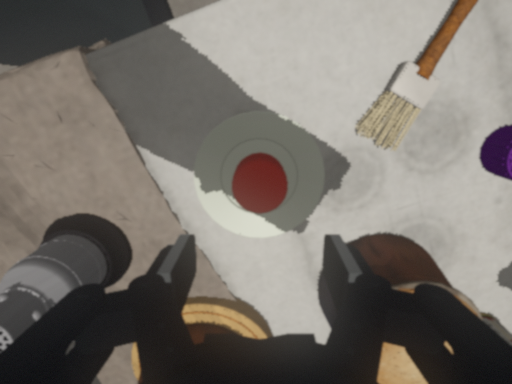

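The wrist view shows the cap standing in the saucer at about (260,183), open side down and 2 mm off-centre. Now I rise, turn 96° and go over the stencil's grip.

```bash
python3 -m creep '[[[0,0,-11],[0,0,-0.16]],[[0,0,-11],[0,0,-0.17]],[[0,0,-11],[0,0,-0.17]],[[0,0,-11],[0,0,-0.17]],[[0,0,-11],[0,0,-0.17]],[[0,0,-11],[0,0,-0.17]],[[0,0,-11],[0,0,-0.17]],[[0,0,-11],[0,0,-0.17]],[[0,0,-11],[0,0,-0.17]],[[0,0,-11],[0,0,-0.156]],[[0,0,0],[0,0,0]]]' 60
python3 - <<'E'
from h import *
o=bot.get_obs(); Rt=R.from_quat(o["tool_rot"]).as_matrix(); print(o["eef_pos"],Rt.round(3).tolist(),o["joint_pos"])
print((Rt.T@(np.array([.3455,-.326,.16])-o["eef_pos"])*1000).round(1))
E
```

```text
clock: 15.28
eef_pos: [0.4077, 0.324, 0.2218]
tool_rot: [-0.619, 0.785, -0.0, 0.002]
ft_force: [0.2, -0.3, -0.4]
grip_width: 0.06
grasp_force: 0.0
[0.40770841 0.32396932 0.22177189] [[-0.233, -0.972, 0.003], [-0.972, 0.233, 0.002], [-0.003, -0.002, -1.0]] [ 6.71468162e-01  2.71477572e-01  1.00624159e-01  1.39670767e+00
 -3.46919504e-05 -6.63875197e-01]
[646.7 -91.   60.3]
```

```bash
python3 -m creep '[[[25,-3.5,0],[0,0,0]],[[48,-6.8,0],[0,0,0]],[[48,-6.8,0],[0,0,0]],[[48,-6.8,0],[0,0,0]],[[48,-6.8,0],[0,0,0]],[[48,-6.8,0],[0,0,0]],[[48,-6.8,0],[0,0,0]],[[48,-6.8,0],[0,0,0]],[[48,-6.8,0],[0,0,0]],[[48,-6.8,0],[0,0,0]],[[48,-6.8,0],[0,0,0]],[[48,-6.8,0],[0,0,0]]]'; python3 -m creep '[[[48,-6.8,0],[0,0,0]],[[30,-4,8],[0,0,0]],[[15,-2.2,16],[0,0,0]],[[0,0,20],[0,0,0]],[[0,0,10],[0,0,0]],[[0,0,0],[0,0,0]],[[0,0,0],[0,0,0]]]'
cat > st.py <<'E'
from h import *
o=bot.get_obs(); Rt=R.from_quat(o["tool_rot"]).as_matrix(); print(o["eef_pos"],o["joint_pos"])
for n in("wrist","top"):
    p=cam(n); P,C,u,v=cloud(p); C=C.astype(int); L=(P-o["eef_pos"])@Rt*1000
    brown=(C[:,2]>C[:,0]+40)&(P[:,2]>.02)&(P[:,2]<.075)&(np.hypot(P[:,0]-.3455,P[:,1]+.326)<.09)
    if brown.sum()>20:
        q=P[brown]; q=q[q[:,2]>np.percentile(q[:,2],90)-.008]; a=cv2.minAreaRect(q[:,:2].astype(np.float32)); t=L[brown]
        e=cv2.PCACompute(q[:,:2],None)[1][0]
        print(n,"grip",a,"dir",e,np.degrees(np.arctan2(e[1],e[0])),"z",np.percentile(q[:,2],[5,50,95]),"tool",np.percentile(t,[1,50,99],axis=0).round(1).tolist(),len(q))
    r=vision.place_of(p,"stencil"); print([(x["score"],world(p,x["position"],.007).round(4)) for x in r[:2]])
    if n=="wrist": cv2.imwrite("pics/st.png",p["image"])
E
python3 st.py
```

```text
clock: 16.77
eef_pos: [0.3548, -0.234, 0.2201]
tool_rot: [-0.619, 0.786, -0.0, 0.0]
ft_force: [1.6, -0.1, -0.9]
grip_width: 0.06
grasp_force: 0.0
clock: 17.65
eef_pos: [0.347, -0.3259, 0.1666]
tool_rot: [-0.62, 0.785, -0.001, 0.0]
ft_force: [0.0, -0.9, -0.0]
grip_width: 0.0598
grasp_force: 0.0
[ 0.34697104 -0.32587101  0.16664603] [-7.54084539e-01  2.10724186e-01 -1.23785175e-01  1.23516050e+00
  5.08095677e-05 -2.09189474e+00]
wrist grip ((0.34296637773513794, -0.33111923933029175), (0.07877510786056519, 0.013339056633412838), 77.15399932861328) dir [0.24650897 0.96914051] 75.7289734816721 z [0.05538535 0.05728767 0.05854617] tool [[-32.4, -4.0, 107.6], [11.8, 1.7, 109.4], [44.6, 9.2, 112.7]] 976
[(0.92, array([ 0.3738, -0.206 ,  0.007 ]))]
top grip ((0.33978939056396484, -0.357963502407074), (0.024819305166602135, 0.012521111406385899), 87.86360168457031) dir [0.22205939 0.97503314] 77.16998047199878 z [0.05594913 0.05920881 0.06402346] tool [[20.4, -6.6, 100.7], [32.4, -0.7, 107.4], [44.4, 6.2, 111.3]] 35
[(0.59, array([ 0.3814, -0.2085,  0.007 ]))]
```

View pics/st.png

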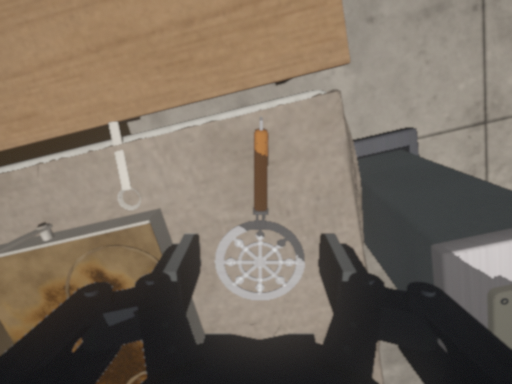

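The wrist view shows the stencil sheet at (260,260) with its wooden grip at (260,170) running straight up the picture. It is level and aligned with the tool, and the press tray is to the left. I descend and grip, allowing for the 27 mm tip offset.

```bash
python3 -m creep '[[[0,1,15],[0,0,0]],[[0,1.5,30],[0,0,0]],[[0,0.5,35],[0,0,0]],[[0,0,30],[0,0,0]],[[0,0,20],[0,0,0]],[[0,0,14],[0,0,0]],[[0,0,10],[0,0,0]],[[0,0,6],[0,0,0]],[[0,0,2],[0,0,0]],[[0,0,0],[0,0,0]]]' ; python3 -m creep '[[[0,0,0],[0,0,0]],[[0,0,0],[0,0,0]],[[0,0,0],[0,0,0]],[[0,0,0],[0,0,0]],[[0,0,0],[0,0,0]],[[0,0,0],[0,0,0]],[[0,0,0],[0,0,0]],[[0,0,0],[0,0,0]],[[0,0,0],[0,0,0]],[[0,0,0],[0,0,0]]]' 6
```

```text
clock: 19.1
eef_pos: [0.3438, -0.3256, 0.0043]
tool_rot: [-0.62, 0.785, -0.0, 0.0]
ft_force: [0.6, 0.2, -0.1]
grip_width: 0.06
grasp_force: 0.0
clock: 20.35
eef_pos: [0.3437, -0.3255, 0.0041]
tool_rot: [-0.62, 0.785, -0.0, -0.0]
ft_force: [-0.1, -0.2, 3.0]
grip_width: 0.0124
grasp_force: 62.7
```

```bash
python3 -m creep '[[[0,0,-3],[0,0,0]],[[0,0,-8],[0,0,0]],[[0,0,-15],[0,0,0]],[[0,0,-25],[0,0,0]],[[0,0,-30],[0,0,0]],[[0,0,-35],[0,0,0]],[[0,0,-35],[0,0,0]],[[0,0,-30],[0,0,0]],[[0,0,-25],[0,0,0]],[[0,0,-15],[0,0,0]],[[0,0,-8],[0,0,0]],[[0,0,0],[0,0,0]]]'
cat > held.py <<'E'
from h import *
o=bot.get_obs(); Rt=R.from_quat(o["tool_rot"]).as_matrix(); print(o["eef_pos"],o["joint_pos"],o["grip_width"])
p=cam("wrist"); P,C,u,v=cloud(p); C=C.astype(int); L=(P-o["eef_pos"])@Rt*1000
m=(L[:,0]<-62)&(L[:,0]>-200)&(np.abs(L[:,1])<70)&(L[:,2]<60)&(L[:,2]>-25)
q=L[m]; print(len(q))
A=np.c_[q[:,:2],np.ones(len(q))]; w=np.ones(len(q),bool)
for _ in range(5):
    c=np.linalg.lstsq(A[w],q[w,2],rcond=None)[0]; w=np.abs(A@c-q[:,2])<4
q=q[w]; (cx,cy),r=cv2.minEnclosingCircle(q[:,:2].astype(np.float32)[:,None])
print("n",w.sum(),"slopes",c[:2].round(4),"circle",round(cx,1),round(cy,1),round(r,1),"ztop",(c@[cx,cy,1]).round(1), "ranges",np.percentile(q,[1,99],axis=0).round(1).tolist())
W=o["eef_pos"]+Rt@np.array([cx,cy,c@[cx,cy,1]])/1000; print("sheet top centre world",W.round(4))
d=dict(np.load("top.npz")); T,_,_,_=cloud(d); g=T[(T[:,2]>.03)&(T[:,1]<.12)&(T[:,1]>-.3)&(T[:,0]>.42)&(T[:,0]<.7)]; print("press min x,max y",np.percentile(g[:,0],1),np.percentile(g[:,1],99))
E
python3 held.py
```

```text
clock: 21.85
eef_pos: [0.3436, -0.3253, 0.2332]
tool_rot: [-0.62, 0.785, -0.0, 0.0]
ft_force: [0.3, -0.3, -1.2]
grip_width: 0.0128
grasp_force: 62.2
[ 0.3435997  -0.32533969  0.23324904] [-7.58107344e-01  1.74789768e-01  6.33602359e-03  1.40188051e+00
 -9.17672256e-07 -2.09528880e+00] 0.01284599296728507
175
n 175 slopes [0.0349 0.0026] circle -74.1 1.3 15.2 ztop -1.8 ranges [[-79.6, -12.9, -3.0], [-67.7, 15.4, 0.2]]
sheet top centre world [ 0.3595 -0.253   0.235 ]
press min x,max y 0.47333475529695396 0.07316301330319183
```

```bash
cat > sheet.py <<'E'
from h import *
import sys
o=bot.get_obs(); Rt=R.from_quat(o["tool_rot"]).as_matrix(); e=np.array(o["eef_pos"]); print(e.round(4),np.array(o["joint_pos"]).round(2))
g=e+Rt@np.array([-.124,0,-.002]); print("nominal centre",g.round(4))
for n in("top","scene"):
    p=cam(n); P,C,u,v=cloud(p)
    m=(np.hypot(P[:,0]-g[0],P[:,1]-g[1])<.07)&(np.abs(P[:,2]-g[2])<.02); q=P[m]
    L=(q-e)@Rt*1000; q=q[L[:,0]<-66]; L=L[L[:,0]<-66]
    A=np.c_[L[:,:2],np.ones(len(L))]; w=np.ones(len(L),bool)
    for _ in range(6):
        c=np.linalg.lstsq(A[w],L[w,2],rcond=None)[0]; w=np.abs(A@c-L[:,2])<5
    (x,y),r=cv2.minEnclosingCircle(q[w,:2].astype(np.float32)[:,None])
    print(n,w.sum(),"tool slopes",c[:2].round(3),"centre",round(x,4),round(y,4),"r",round(r,4),"z med",np.median(q[w,2]).round(4),"tool",(Rt.T@(np.array([x,y,e[2]])-e)*1000).round(1))
    s=vision.place_of(p,"stencil"); print("  net",[(k["score"],world(p,k["position"],g[2]).round(4)) for k in s[:2]])
E
python3 sheet.py
```

```text
[ 0.3433 -0.3251  0.2327] [-0.76  0.18  0.01  1.4   0.   -2.1 ]
nominal centre [ 0.372  -0.2045  0.2347]
top 865 tool slopes [0.003 0.005] centre 0.3739 -0.2066 r 0.0565 z med 0.2369 tool [-122.4   -2.3    0. ]
  net [(0.91, array([ 0.38  , -0.201 ,  0.2347]))]
scene 1430 tool slopes [-0.005 -0.003] centre 0.3726 -0.2078 r 0.0579 z med 0.2335 tool [-120.9   -1.3    0. ]
  net [(0.73, array([ 0.378 , -0.2111,  0.2347]))]
```

The stencil is level and held. Carry it in +y over the jar and bottle (sheet at 0.235), keeping it clear of the press front at x = 0.47.

```bash
python3 -m creep '[[[-10,2.4,0],[0,0,0]],[[-22,5.3,0],[0,0,0]],[[-35,8.4,0],[0,0,0]],[[-43,10.3,0],[0,0,0]],[[-43,10.3,0],[0,0,0]],[[-43,10.3,0],[0,0,0]],[[-43,10.3,0],[0,0,0]],[[-43,10.3,0],[0,0,0]],[[-43,10.3,0],[0,0,0]],[[-43,10.3,0],[0,0,0]],[[-43,10.3,0],[0,0,0]],[[-30,7.2,0],[0,0,0]]]'; python3 -m creep '[[[-20,4.8,0],[0,0,0]],[[-10,2.4,0],[0,0,0]],[[0,0,0],[0,0,0.08]],[[0,0,0],[0,0,0.13]],[[0,0,0],[0,0,0.13]],[[0,0,0],[0,0,0.13]],[[0,0,0],[0,0,0.13]],[[0,0,0],[0,0,0.13]],[[0,0,0],[0,0,0.13]],[[0,0,0],[0,0,0.13]],[[0,0,0],[0,0,0.1]],[[0,0,0],[0,0,0.07]]]'
python3 sheet.py; python3 - <<'E'
from h import *
p=cam("wrist"); o=bot.get_obs(); print(R.from_quat(o["tool_rot"]).as_matrix().round(3).tolist(),o["grasp_force"])
E
```

```text
clock: 23.6
eef_pos: [0.3411, 0.1304, 0.2331]
tool_rot: [-0.621, 0.784, 0.0, 0.0]
ft_force: [0.3, -0.0, -0.1]
grip_width: 0.0131
grasp_force: 62.1
clock: 25.1
eef_pos: [0.3419, 0.1587, 0.233]
tool_rot: [-0.087, 0.996, -0.0, -0.0]
ft_force: [-0.0, -0.5, 0.0]
grip_width: 0.0129
grasp_force: 62.1
[0.3419 0.1587 0.233 ] [ 0.43 -0.02 -0.21  1.38  0.    0.26]
nominal centre [0.464  0.1802 0.2349]
top 815 tool slopes [-0.007  0.001] centre 0.4632 0.1783 r 0.0563 z med 0.2368 tool [-1.229e+02 -1.800e+00 -1.000e-01]
  net [(0.93, array([0.4733, 0.1823, 0.2349]))]
scene 458 tool slopes [-0.006 -0.   ] centre 0.4632 0.1775 r 0.0577 z med 0.2338 tool [-1.227e+02 -2.500e+00 -1.000e-01]
  net [(0.94, array([0.4794, 0.1852, 0.2349])), (0.41, array([0.3581, 0.0451, 0.2349]))]
[[-0.984, -0.177, -0.0], [-0.177, 0.984, 0.0], [0.0, 0.0, -1.0]] 62.10933208465576
```

```bash
python3 -m creep '[[[-10,-0.6,0],[0,0,0]],[[-22,-1.3,0],[0,0,0]],[[-30,-1.7,0],[0,0,0]],[[-30,-1.7,0],[0,0,0]],[[-20,-1.2,0],[0,0,0]],[[-12.5,-0.7,0],[0,0,0]],[[0,0,10],[0,0,0]],[[0,0,20],[0,0,0]],[[0,0,18],[0,0,0]],[[0,0,10],[0,0,0]],[[0,0,4],[0,0,0]],[[0,0,0],[0,0,0]]]'
python3 sheet.py; python3 - <<'E'
from h import *
p=cam("scene"); P,C,u,v=cloud(p)
m=(np.hypot(P[:,0]-.587,P[:,1]-.193)<.1)&(P[:,2]>.085)&(P[:,2]<.14); print("crust below z",np.percentile(P[m,2],[50,98,100]),P[m,:2].min(0),P[m,:2].max(0))
cv2.imwrite("pics/over.png",cv2.resize(p["image"][100:270,150:380],(800,591),interpolation=2))
E
```

```text
clock: 26.85
eef_pos: [0.4665, 0.1739, 0.1712]
tool_rot: [-0.089, 0.996, 0.0, 0.0]
ft_force: [-0.8, 0.0, -0.7]
grip_width: 0.0126
grasp_force: 62.2
[0.4665 0.1739 0.1712] [ 0.36  0.25 -0.06  1.26 -0.    0.18]
nominal centre [0.5885 0.1958 0.1732]
top 707 tool slopes [-0.001  0.003] centre 0.588 0.1944 r 0.0563 z med 0.1751 tool [-123.3   -1.2    0. ]
  net [(0.62, array([0.5979, 0.1945, 0.1732]))]
scene 308 tool slopes [-0.001 -0.005] centre 0.5892 0.192 r 0.0571 z med 0.1727 tool [-124.    -3.9    0. ]
  net [(0.67, array([0.5939, 0.1874, 0.1732])), (0.17, array([ 0.2686, -0.0587,  0.1732]))]
crust below z [0.11258756 0.12416277 0.12639644] [0.52507174 0.13239389] [0.64470111 0.24638097]
```

View pics/over.png

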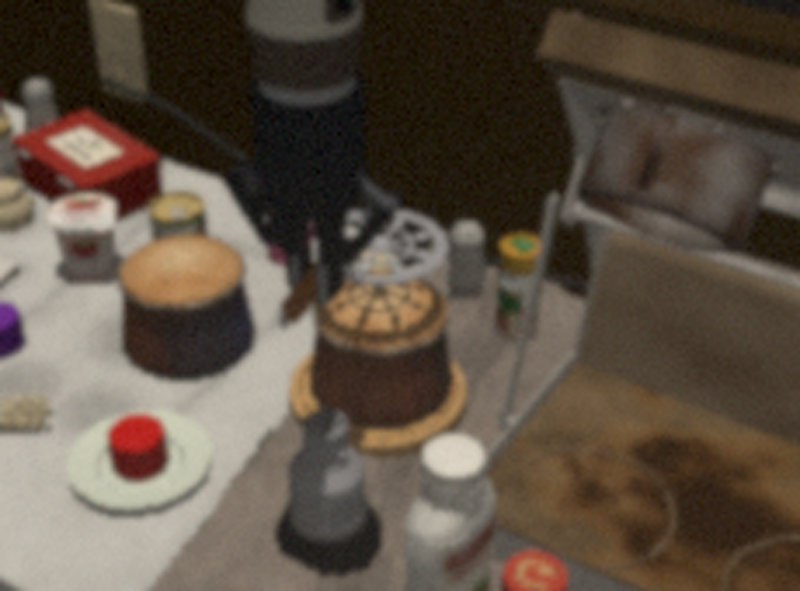

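The scene shows the level sheet at (390,245) above the crust at (383,310), with the cap in the saucer at (137,445). It is centred to within 2 mm, so I lower the last 35 mm.

```bash
python3 -m creep '[[[0.5,0,5],[0,0,0]],[[0,0,9],[0,0,0]],[[0,0,8],[0,0,0]],[[0,0,6],[0,0,0]],[[0,0,4],[0,0,0]],[[0,0,2],[0,0,0]],[[0,0,1],[0,0,0]],[[0,0,0],[0,0,0]],[[0,0,0],[0,0,0]],[[0,0,0],[0,0,0]],[[0,0,0],[0,0,0]]]'
python3 sheet.py
```

```text
clock: 28.48
eef_pos: [0.4661, 0.1738, 0.1361]
tool_rot: [-0.088, 0.996, 0.0, 0.0]
ft_force: [-0.2, -0.4, -0.0]
grip_width: 0.0129
grasp_force: 62.2
[0.4661 0.1738 0.1361] [ 0.36  0.27 -0.12  1.17 -0.    0.18]
nominal centre [0.5882 0.1956 0.1381]
top 665 tool slopes [-0.011  0.005] centre 0.5874 0.1934 r 0.0567 z med 0.1402 tool [-122.8   -2.1    0. ]
  net [(0.83, array([0.5928, 0.1886, 0.1381]))]
scene 291 tool slopes [-0.005 -0.002] centre 0.5882 0.1904 r 0.0561 z med 0.1367 tool [-123.1   -5.2    0. ]
  net [(0.62, array([0.6014, 0.1984, 0.1381]))]
```

```bash
python3 -c "
from workcell import workorder
print(workorder.job_done())"
```

```text
the job is handed in; nothing more can be done
None
```

I handed the job in, with no verdict returned: the red cap stands open side down about 2 mm off the saucer's centre, and the stencil is still held level over the bake on the board, about 12 mm above its crust and within about 3 mm of centre by my measurements.

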